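# Return the tuned band filters to the station rack in order

### The job

The four band filters on the bench rail stand in the order that the band switch expects. Move them all into the four bays of the station's filter rack, keeping their order from left to right (rail and rack seen from the same side), each standing upright and square on the floor of its bay. Set each down gently, without dropping it or knocking over its neighbours.

Things in the scene. Friction and masses are not known exactly. Their poses are not given: they have to be found in the camera images.
- filter_long: loose band filter, a closed bare aluminium box on a long edge, 0.34 kg: the longest, 112 x 30 x 56 high, two coax sockets on top (16 dia, 14 high, 40 either side of the middle). Sizes in mm: length (its x), thickness (its y), height. Origin: centre of its underside, z up. Pinch it from above across its thickness, near the top; its sides are flat.
- filter_helical: loose band filter, a closed bare aluminium box on a long edge, 0.36 kg: 86 x 34 x 62 high, three round brass tuning screws in a row on top (12 dia, 9 high, 26 apart). Sizes in mm: length (its x), thickness (its y), height. Origin: centre of its underside, z up. Pinch it from above across its thickness, near the top; its sides are flat.
- filter_short: loose band filter, a closed bare aluminium box on a long edge, 0.3 kg: the shortest, 60 x 36 x 66 high, one coax socket in the middle of its top (18 dia, 16 high). Sizes in mm: length (its x), thickness (its y), height. Origin: centre of its underside, z up. Pinch it from above across its thickness, near the top; its sides are flat.
- filter_thin: loose band filter, a closed bare aluminium box on a long edge, 0.2 kg: the thinnest and lowest, 90 x 24 x 52 high, two small sockets on top (10 dia, 13 high, 30 either side of the middle). Sizes in mm: length (its x), thickness (its y), height. Origin: centre of its underside, z up. Pinch it from above across its thickness, near the top; its sides are flat.
- saddle_long: fixed black plastic saddle on the bench rail, in which filter_long stands at the start: 50 mm long (x), 40 wide (y), floor 5 above its origin, side cheeks up to 16 above its origin, 34 clear between them, ends open. Origin: centre of its underside. It stays there and marks where that filter came from.
- saddle_helical: fixed black plastic saddle on the bench rail, in which filter_helical stands at the start: 50 mm long (x), 44 wide (y), floor 5 above its origin, side cheeks up to 16 above its origin, 38 clear between them, ends open. Origin: centre of its underside. It stays there and marks where that filter came from.
- saddle_short: fixed black plastic saddle on the bench rail, in which filter_short stands at the start: 50 mm long (x), 46 wide (y), floor 5 above its origin, side cheeks up to 16 above its origin, 40 clear between them, ends open. Origin: centre of its underside. It stays there and marks where that filter came from.
- saddle_thin: fixed black plastic saddle on the bench rail, in which filter_thin stands at the start: 50 mm long (x), 34 wide (y), floor 5 above its origin, side cheeks up to 16 above its origin, 28 clear between them, ends open. Origin: centre of its underside. It stays there and marks where that filter came from.
- rail: fixed steel rail lying on the bench, 35 mm wide (x), 320 long (y), 7.5 high, with the four saddles on top in a row at y = +114, +38, -38, -114, in any order. Origin: centre of its underside; y along the row to the robot's left, x away from the robot. Lies left or right of the rack, each turned up to 0.3 rad.
- rack: fixed grey rack, plate 136 (x) x 300 (y) mm, four aluminium channels (bays) along x at y = +114, +38, -38, -114: each 130 long, 52 clear, floor 6 above origin, flanges up to 18. Ends: front edge 10 high at x -65, panel 40 high at x +65 with sockets sticking in 5. Origin: centre of its underside; y along the row to the robot's left, x away from the robot.
Mind the look-alikes: they are no part of the job. What is shaped like the filter_long but blue or green is not meant.

How it is judged:
At the end, for the whole second after the job is handed in: Each filter has the same place in the rack, counted from the left, as its saddle has on the rail: upright (0.1 rad), on its bay's floor (4 mm), square (0.3 rad), within 18 mm of the bay's centre line and 40 mm of mid-length; released, at rest (((y of saddle_long in the frame of rail between 0.084 and 0.144 m and y of filter_long in the frame of rack between 0.096 and 0.132 m) or (y of saddle_long in the frame of rail between 0.008 and 0.068 m and y of filter_long in the frame of rack between 0.02 and 0.056 m) or (y of saddle_long in the frame of rail between -0.068 and -0.008 m and y of filter_long in the frame of rack between -0.056 and -0.02 m) or (y of saddle_long in the frame of rail between -0.144 and -0.084 m and y of filter_long in the frame of rack between -0.132 and -0.096 m)) and x of filter_long in the frame of rack between -0.04 and 0.04 m and z of filter_long in the frame of rack between 0.002 and 0.01 m and angle between each of filter_long, filter_helical, filter_short, filter_thin's own z axis and vertical below 0.1 rad and angle between the x axis of each of filter_long, filter_helical, filter_short, filter_thin and the x axis of rack, either way round below 0.3 rad and linear speed of each of filter_long, filter_helical, filter_short, filter_thin below 0.02 m/s and contact force between the fingers and filter_long below 0.1 N and ((y of saddle_helical in the frame of rail between 0.084 and 0.144 m and y of filter_helical in the frame of rack between 0.096 and 0.132 m) or (y of saddle_helical in the frame of rail between 0.008 and 0.068 m and y of filter_helical in the frame of rack between 0.02 and 0.056 m) or (y of saddle_helical in the frame of rail between -0.068 and -0.008 m and y of filter_helical in the frame of rack between -0.056 and -0.02 m) or (y of saddle_helical in the frame of rail between -0.144 and -0.084 m and y of filter_helical in the frame of rack between -0.132 and -0.096 m)) and x of filter_helical in the frame of rack between -0.04 and 0.04 m and z of filter_helical in the frame of rack between 0.002 and 0.01 m and contact force between the fingers and filter_helical below 0.1 N and ((y of saddle_short in the frame of rail between 0.084 and 0.144 m and y of filter_short in the frame of rack between 0.096 and 0.132 m) or (y of saddle_short in the frame of rail between 0.008 and 0.068 m and y of filter_short in the frame of rack between 0.02 and 0.056 m) or (y of saddle_short in the frame of rail between -0.068 and -0.008 m and y of filter_short in the frame of rack between -0.056 and -0.02 m) or (y of saddle_short in the frame of rail between -0.144 and -0.084 m and y of filter_short in the frame of rack between -0.132 and -0.096 m)) and x of filter_short in the frame of rack between -0.04 and 0.04 m and z of filter_short in the frame of rack between 0.002 and 0.01 m and contact force between the fingers and filter_short below 0.1 N and ((y of saddle_thin in the frame of rail between 0.084 and 0.144 m and y of filter_thin in the frame of rack between 0.096 and 0.132 m) or (y of saddle_thin in the frame of rail between 0.008 and 0.068 m and y of filter_thin in the frame of rack between 0.02 and 0.056 m) or (y of saddle_thin in the frame of rail between -0.068 and -0.008 m and y of filter_thin in the frame of rack between -0.056 and -0.02 m) or (y of saddle_thin in the frame of rail between -0.144 and -0.084 m and y of filter_thin in the frame of rack between -0.132 and -0.096 m)) and x of filter_thin in the frame of rack between -0.04 and 0.04 m and z of filter_thin in the frame of rack between 0.002 and 0.01 m and contact force between the fingers and filter_thin below 0.1 N); the robot touches nothing.
It fails at once if the long filter is dropped or knocked: it moves faster than 0.5 m/s while the fingers are not touching it (a fall of about 13 mm) (linear speed of filter_long above 0.5 m/s and contact force between the fingers and filter_long below 0.05 N).
It fails at once if the helical filter is dropped or knocked: it moves faster than 0.5 m/s while the fingers are not touching it (a fall of about 13 mm) (linear speed of filter_helical above 0.5 m/s and contact force between the fingers and filter_helical below 0.05 N).
It fails at once if the short filter is dropped or knocked: it moves faster than 0.5 m/s while the fingers are not touching it (a fall of about 13 mm) (linear speed of filter_short above 0.5 m/s and contact force between the fingers and filter_short below 0.05 N).
It fails at once if the thin filter is dropped or knocked: it moves faster than 0.5 m/s while the fingers are not touching it (a fall of about 13 mm) (linear speed of filter_thin above 0.5 m/s and contact force between the fingers and filter_thin below 0.05 N).
It also fails if it takes over 122 s, if anything falls off the work surface, if the arm or the gripper's body presses on something with over 40 N, if the wrist force passes 120 N, or if a joint passes its speed limit or range.

### The arm

A 6-joint arm with a two-finger parallel gripper is mounted at the origin on the work surface. World frame = base frame: x ahead of the robot, y to its left, z up, the work surface at z = 0. Lengths are in m, angles in rad, forces in N, time in s.
With the tool pointing down it reaches from about 0.35 to 0.775 m from the base axis. Payload 7.3 kg.
Tool frame: the origin (TCP) lies on the centre line of the jaws, within the pads' length; the fingertips stand 22 mm ahead of it and the grasp point (between the pads) lies 3 mm ahead of it (arm.tip_extent is the distance from the TCP to the fingertips, in m); z points along the fingers, y is the line along which they close (so a half turn about z gives the same grasp; the last joint's range is limited). The gripper opens to 92 mm and grips with 3 to 60 N. Pads are 19 mm wide; open, the fingers measure 130 mm over their backs; the gripper's body (75 mm by 190 mm) begins 47 mm behind the grasp point.
Start: joints at [1.184, 0.342, 1.524, -0, 1.275, -0.146], TCP at [0.125, 0.51, 0.249] pointing down, gripper open.
Joint ranges: [-2.53, 2.53], [-0.77, 2.02], [0.04, 2.7], [-1, 4.14], [0.28, 2.66], [-3.11, 3.11]. Speed limits (rad/s): [2.57, 2.57, 3.14, 3.14, 3.14, 3.14].

### API

Orientations are given as a rotation vector (axis times angle).
In Python, from rig import arm, vision gives the robot as it stands.
- The arm moves only by the shell command python3 -m inch 'ROWS'. ROWS is a JSON object of lists of equal length, an entry for each row: "translation": the shift along the world's x, y, z in m, a list of three; "turn": the turn, a rotation vector about the world's x, y, z in rad, a list of three; "jaw": the closure, from 0 (fully open) to 1 (shut). A call has 1 to 8 rows; each row shifts and turns the commanded pose from where the row before left it; what a row does not reach is not made up. A row lasts 1/8 s, in which the tool goes at most 62.5 mm and 10.7 degrees, less where a joint would pass 70% of its speed; a pose out of reach is approached as far as the arm can. A call is refused whole if a number of a shift passes 0.0625 or a number of a turn 0.188, either way. A call with a gripper value outside its range is refused whole. The fingers move at their own pace and stop on an object; the grip force is fixed at half the most. Time passes only in rows, so rows that do not move let the fingers close. It gives the time, the measured TCP pose, the force, the opening and the grip force at its end, in the units of the state.
- arm.state(): the state, without advancing time (a new reading comes with each control period).
- vision.grab_frame(name): name is "side" or "top"; returns a dict with "img" (384x512x3 uint8, red, green, blue), "vertical_fov" (degrees; the focal length in pixels is half the picture's height over the tangent of half this angle, whatever the lens; pixels are square), "cx", "cy" (the principal point, pixels), "k1" (the pictures are not rectified: a ray, as slopes to the right and down, at radius r is drawn at 1 + k1 r^2 times it, then the intrinsics apply), "pose" (4x4, takes a point from camera to world coordinates). Camera axes: x right, y up, looking along -z (the intrinsics and any distortion apply to the point x, -y, -z); pixel columns grow to the right and rows downward; lengths in m; the calibration is good to about 2 mm. A picture is of the moment at which its call begins. There is no depth.
- arm.sign_off(): hands the job in; it is judged then, once.
The state is a dict: "time": time; "qpos": joint angles; "qvel": joint speeds; "joint_efforts": joint torques, N m; "tcp_pos": TCP position; "orientation": TCP orientation; "contact_force": force on the tool from outside, world axes, zero at the start; "moment": the same for the moment, N m; "width": finger opening in m; "grasp_force": force on a finger pad.
Only numpy, scipy, OpenCV 4.12 (cv2) and the standard library are available. Lean on these libraries where they do the work, as an engineer would, in place of code of your own. Each camera call takes 0.05 s, during which the arm holds its last target. There are 200 camera calls.

## Working session

There is one attempt and no reset: what is moved stays moved. The work goes in short steps, Python scripts to look and compute and a shell command to move; the robot and the scene stay as the last step left them, time stands still between calls to the robot, and variables do not carry over. Pictures are saved under pics/ and viewed, at most 14 in all, crops included, and the job is handed in when it is done.

```bash
ls; mkdir -p pics
python3 - <<'E'
from rig import arm, vision
import cv2
for n in ("side","top"):
    f=vision.grab_frame(n); cv2.imwrite(f"pics/{n}0.png",f["img"][:,:,::-1])
    print(n,{k:(v.round(3).tolist() if k=="pose" else v) for k,v in f.items() if k!="img"})
s=arm.state(); print(s, arm.tip_extent)
E
```

```text
pics
side {'vertical_fov': 52.6219459318799, 'cx': 254.1762577808851, 'cy': 190.038927392246, 'k1': -0.019630274224958905, 'pose': [[0.983, 0.14, -0.122, 0.392], [-0.186, 0.738, -0.649, -0.549], [-0.001, 0.661, 0.751, 0.67], [0.0, 0.0, 0.0, 1.0]]}
top {'vertical_fov': 46.00588359956856, 'cx': 255.12321024426583, 'cy': 194.9659851135127, 'k1': -0.0710564410561871, 'pose': [[-0.028, 0.997, -0.076, 0.398], [-0.999, -0.026, 0.03, 0.016], [0.028, 0.077, 0.997, 1.106], [0.0, 0.0, 0.0, 1.0]]}
{'time': 0.1, 'qpos': array([ 1.18397857e+00,  3.42655485e-01,  1.52491861e+00,  7.86866274e-07,
        1.27540734e+00, -1.46002812e-01]), 'qvel': array([-0.00037685, -0.00305286, -0.00220131,  0.00122162,  0.00213669,
        0.00054221]), 'joint_efforts': array([ 2.10968596e-03, -4.31990504e+01, -2.44698966e+01,  7.19085149e-02,
        5.25523850e-02, -2.07569190e-05]), 'tcp_pos': array([0.12506161, 0.50954279, 0.24811418]), 'orientation': array([-3.77314136e-01, -3.11848237e+00,  2.10398637e-03]), 'contact_force': array([ 0.10055712,  0.39257519, -0.64164596]), 'moment': array([ 0.01366426,  0.00330786, -0.03689858]), 'grasp_force': 0.0, 'width': 0.09180511797340431} 0.022
```

View pics/top0.png

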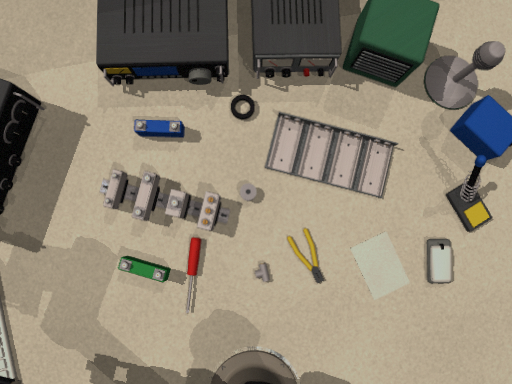

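View pics/side0.png

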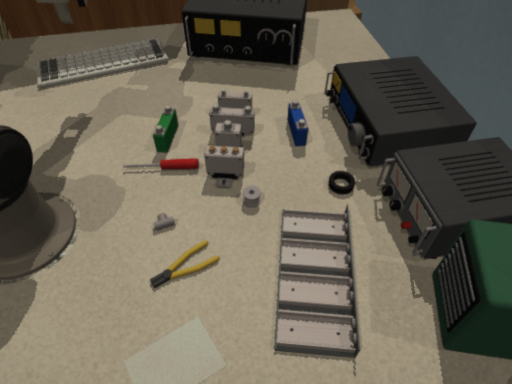

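The top view shows the filters at (115,188), (147,195), (178,203) and (207,210). The third has one socket and the fourth has three screws, so from the left they look like thin, long, short, helical. The rack spans roughly (267,115)–(396,195). In the side view the filters stand one behind another at x≈225, y 95–175, and the blue and green ones are decoys. Next I'll zoom in on both.

Run:
```python
import cv2,numpy as np
t=cv2.imread("pics/top0.png");s=cv2.imread("pics/side0.png")
a=cv2.resize(t[160:240,95:235],None,fx=5.7,fy=5.7,interpolation=cv2.INTER_CUBIC)
cv2.imwrite("pics/c1.png",a)
b=cv2.resize(s[85:195,190:275],None,fx=5.4,fy=5.4,interpolation=cv2.INTER_CUBIC)
cv2.imwrite("pics/c2.png",b)
c=cv2.resize(t[105:205,258:403],None,fx=5.5,fy=5.5,interpolation=cv2.INTER_CUBIC)
cv2.imwrite("pics/c3.png",c)
d=cv2.resize(s[200:360,265:370],None,fx=3.7,fy=3.7,interpolation=cv2.INTER_CUBIC)
cv2.imwrite("pics/c4.png",d)
```

```text
(no output)
```

View pics/c1.png

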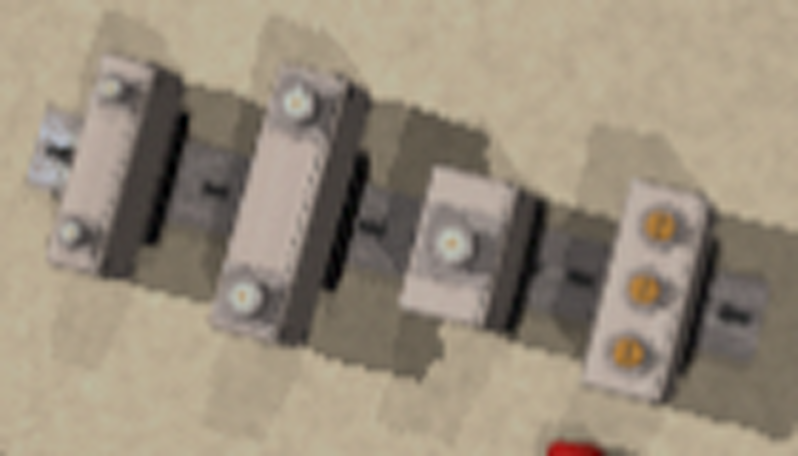

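View pics/c2.png

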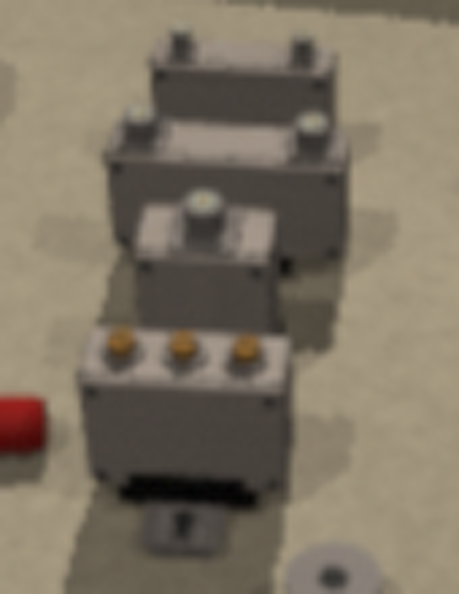

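View pics/c3.png

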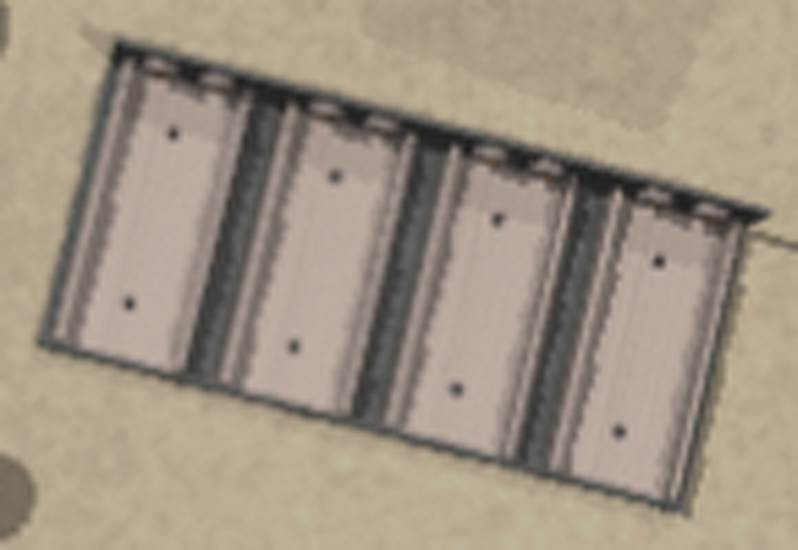

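View pics/c4.png

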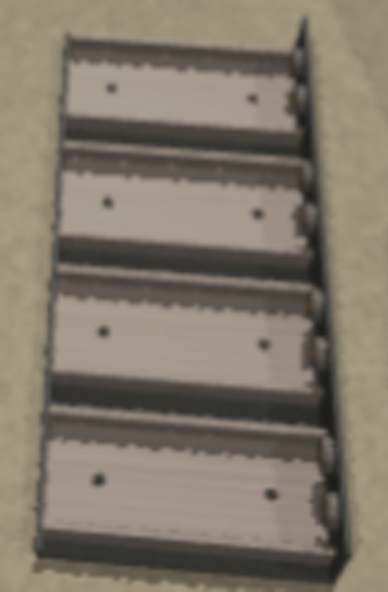

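The crops confirm the order thin, long, short, helical from the left. Each bay floor shows two dark holes on its centre line. Sockets, screws and holes are visible in both views, so I'll triangulate them.

```bash
cat > h.py <<'E'
import numpy as np, cv2
from scipy.spatial.transform import Rotation as R
from rig import arm, vision
def ray(f,p):
    h=f["img"].shape[0]; fl=h/2/np.tan(np.radians(f["vertical_fov"])/2)
    K=np.array([[fl,0,f["cx"]],[0,fl,f["cy"]],[0,0,1]])
    x,y=cv2.undistortPoints(np.array([[p]],float),K,np.array([f["k1"],0,0,0]))[0,0]
    P=f["pose"]; d=P[:3,:3]@[x,-y,-1]; return P[:3,3],d/np.linalg.norm(d)
def tri(f,p,g,q):
    a,u=ray(f,p); b,v=ray(g,q)
    s,t=np.linalg.lstsq(np.c_[u,-v],b-a,rcond=None)[0]
    A,B=a+s*u,b+t*v; return (A+B)/2,np.linalg.norm(A-B)*1e3
def plane(f,p,z):
    a,u=ray(f,p); return a+u*(z-a[2])/u[2]
def refine(img,p,mode,r=3):
    x,y=np.round(p).astype(int); w=img[y-r:y+r+1,x-r:x+r+1].astype(float)
    v={"b":w.sum(2),"d":-w.sum(2),"o":w[...,0]-w[...,2]}[mode]
    v=np.clip(v-np.percentile(v,70),0,None); yy,xx=np.mgrid[-r:r+1,-r:r+1]
    return np.array([x+(v*xx).sum()/v.sum(),y+(v*yy).sum()/v.sum()])
def go(x,y,yaw=None,z=None):
    """remaining shift, and turn bringing tool down with closing axis at yaw (mod pi)"""
    s=arm.state(); T=R.from_rotvec(s["orientation"]); p=s["tcp_pos"]
    print("tcp",p.round(4),"shift",(np.array([x,y,p[2] if z is None else z])-p).round(4))
    if yaw is not None:
        c=np.array([np.cos(yaw),np.sin(yaw),0])
        if c@T.as_matrix()[:,1]<0: c=-c
        G=np.c_[np.cross(c,[0,0,-1]),c,[0,0,-1]]
        print("turn",(R.from_matrix(G)*T.inv()).as_rotvec().round(4))
    print("t",s["time"],"F",s["contact_force"].round(1),"w",round(s["width"],4),"g",round(s["grasp_force"],1))
E
python3 - <<'E'
from h import *
t,s=vision.grab_frame("top"),vision.grab_frame("side")
C=lambda u,k,o:(np.array(u)+.5)/k-.5+np.array(o)
pts={"thin":("b",[((117,88),(302,47)),((72,232),(181,38))]),
"long":("b",[((300,102),(313,123)),((244,297),(139,118))]),
"short":("b",[((454,243),(205,200))]),
"hel":("o",[((660,227),(246,347)),((645,290),(183,345)),((628,353),(121,343))]),
"b1":("d",[((173,133),(252,99)),((129,303),(112,88))]),
"b2":("d",[((335,176),(258,213)),((294,347),(108,202))]),
"b3":("d",[((497,219),(265,344)),((456,389),(104,331))]),
"b4":("d",[((658,261),(271,494)),((620,431),(98,480))])}
for n,(m,L) in pts.items():
    o=(5.5,(258,105),3.7,(265,200)) if n[0]=="b" else (5.7,(95,160),5.4,(190,85))
    W=[]
    for a,b in L:
        p0,q0=C(a,*o[:2]),C(b,*o[2:]); p,q=refine(t["img"],p0,m,2),refine(s["img"],q0,m,2)
        X,e=tri(t,p0,s,q0);X2,e2=tri(t,p,s,q); W.append((X+X2)/2)
        print(n,"seed",X.round(4),round(e,1),"ref",X2.round(4),round(e2,1))
    W=np.array(W); d=W[0]-W[-1]
    print("  centre",W.mean(0).round(4),"xyaw",np.arctan2(d[1],d[0]).round(3) if len(W)>1 else "", "span",np.linalg.norm(d).round(4))
E
```

```text
thin seed [0.5302 0.3062 0.0712] 1.5 ref [0.5319 0.308  0.0758] 1.2
thin seed [0.4728 0.3245 0.0714] 0.8 ref [0.4729 0.3256 0.0754] 1.1
  centre [0.5019 0.3161 0.0734] xyaw -0.299 span 0.0609
long seed [0.5217 0.2297 0.0829] 0.4 ref [0.5216 0.2324 0.0813] 1.1
long seed [0.4443 0.2535 0.0791] 1.2 ref [0.4439 0.2517 0.0864] 3.0
  centre [0.4829 0.2418 0.0824] xyaw -0.272 span 0.0805
short seed [0.4632 0.1671 0.0961] 0.1 ref [0.463  0.1691 0.0948] 0.7
  centre [0.4631 0.1681 0.0955] xyaw  span 0.0
hel seed [0.4683 0.0873 0.0815] 0.2 ref [0.4683 0.0878 0.08  ] 0.2
hel seed [0.4432 0.0938 0.0811] 0.6 ref [0.4433 0.0951 0.0802] 1.6
hel seed [0.4183 0.1012 0.0799] 0.8 ref [0.4182 0.1017 0.0803] 1.5
  centre [0.4432 0.0945 0.0805] xyaw -0.27 span 0.052
b1 seed [ 0.6439 -0.1054  0.0046] 0.8 ref [ 0.644  -0.1054  0.0049] 0.4
b1 seed [ 0.5671 -0.083   0.0047] 0.3 ref [ 0.5668 -0.0829  0.0047] 0.6
  centre [ 0.6055 -0.0942  0.0047] xyaw -0.284 span 0.0802
b2 seed [ 0.6229 -0.1782  0.0049] 0.3 ref [ 0.6229 -0.1782  0.0043] 0.8
b2 seed [ 0.5456 -0.1565  0.005 ] 0.1 ref [ 0.5456 -0.1563  0.0045] 0.7
  centre [ 0.5843 -0.1673  0.0047] xyaw -0.275 span 0.0804
b3 seed [ 0.6021 -0.2514  0.0045] 0.2 ref [ 0.6018 -0.2514  0.0045] 0.5
b3 seed [ 0.5249 -0.2292  0.0042] 0.3 ref [ 0.5247 -0.2293  0.004 ] 0.8
  centre [ 0.5634 -0.2403  0.0043] xyaw -0.279 span 0.0803
b4 seed [ 0.581  -0.3245  0.0042] 0.6 ref [ 0.581  -0.3248  0.0045] 0.6
b4 seed [ 0.5036 -0.303   0.0045] 1.3 ref [ 0.5036 -0.3027  0.0039] 0.8
  centre [ 0.5423 -0.3137  0.0043] xyaw -0.275 span 0.0804
```

Triangulated heights and spacings match the text: holes are 80 mm apart, and the socket and screw spans are 60, 80 and 52 mm. Moving to filter_thin.

```bash
python3 -m inch '{"translation":[[0.047,-0.024,0],[0.047,-0.024,0],[0.047,-0.024,0],[0.047,-0.024,0],[0.047,-0.024,0],[0.047,-0.024,0],[0.047,-0.024,0],[0.047,-0.024,0]],"turn":[[0,0,-0.01],[0,0,-0.01],[0,0,0],[0,0,0],[0,0,0],[0,0,0],[0,0,0],[0,0,0]],"jaw":[0.42,0.42,0.42,0.42,0.42,0.42,0.42,0.42]}'
python3 - <<'E'
from h import *
go(.5019,.3161,np.pi/2-.27,.0575)
E
```

```text
time: 1.2
tcp_pos: [0.5025, 0.3168, 0.2486]
orientation: [-0.409, -3.115, -0.0]
contact_force: [0.2, 1.0, 0.2]
width: 0.053
grasp_force: 0.0
tcp [0.5025 0.3168 0.2486] shift [-0.0006 -0.0007 -0.1911]
turn [-0.0001 -0.0003 -0.0091]
t 1.2 F [0.2 1.  0.2] w 0.053 g 0.0
```

```bash
python3 -m inch '{"translation":[[-0.0006,-0.0007,-0.04],[0,0,-0.045],[0,0,-0.045],[0,0,-0.035],[0,0,-0.016],[0,0,-0.01],[0,0,0],[0,0,0]],"turn":[[0,0,-0.009],[0,0,0],[0,0,0],[0,0,0],[0,0,0],[0,0,0],[0,0,0],[0,0,0]],"jaw":[0.42,0.42,0.42,0.42,0.42,0.42,0.42,0.9]}'
python3 -m inch '{"translation":[[0,0,0],[0,0,0],[0,0,0],[0,0,0],[0,0,0]],"turn":[[0,0,0],[0,0,0],[0,0,0],[0,0,0],[0,0,0]],"jaw":[1,1,1,1,1]}'
```

```text
time: 2.2
tcp_pos: [0.5013, 0.3175, 0.059]
orientation: [0.422, 3.111, 0.002]
contact_force: [0.4, -0.7, -0.8]
width: 0.0472
grasp_force: 0.0
time: 2.82
tcp_pos: [0.5007, 0.3167, 0.0582]
orientation: [0.422, 3.113, -0.001]
contact_force: [-1.0, -4.3, 6.1]
width: 0.0238
grasp_force: 30.0
```

```bash
python3 -m inch '{"translation":[[0,0,0.01],[0,0,0.02],[0,0,0.03],[0,0,0.035],[0,0,0.035],[0.005,-0.02,0.02],[0.01,-0.04,0],[0.01,-0.04,0]],"turn":[[0,0,0],[0,0,0],[0,0,0],[0,0,0],[0,0,0],[0,0,0],[0,0,0],[0,0,0]],"jaw":[1,1,1,1,1,1,1,1]}'
python3 -m inch '{"translation":[[0.01,-0.045,0],[0.01,-0.045,0],[0.01,-0.045,0],[0.01,-0.045,0],[0.01,-0.045,0],[0.01,-0.045,0],[0.01,-0.025,0],[0.01,-0.015,0]],"turn":[[0,0,-0.01],[0,0,0],[0,0,0],[0,0,0],[0,0,0],[0,0,0],[0,0,0],[0,0,0]],"jaw":[1,1,1,1,1,1,1,1]}'
python3 - <<'E'
from h import *
go(.6055,-.0942,np.pi/2-.278,.051)
E
```

```text
time: 3.82
tcp_pos: [0.5257, 0.2169, 0.2084]
orientation: [0.421, 3.112, 0.002]
contact_force: [0.5, 0.2, -2.7]
width: 0.0239
grasp_force: 29.9
time: 4.82
tcp_pos: [0.606, -0.0941, 0.2079]
orientation: [0.44, 3.11, 0.001]
contact_force: [-0.1, 0.7, -2.1]
width: 0.024
grasp_force: 29.9
tcp [ 0.606  -0.0941  0.2079] shift [-5.000e-04 -1.000e-04 -1.569e-01]
turn [-0.0006  0.0005  0.0033]
t 4.825 F [-0.1  0.7 -2.1] w 0.024 g 29.9
```

```bash
python3 -m inch '{"translation":[[0,0,-0.035],[0,0,-0.04],[0,0,-0.035],[0,0,-0.025],[0,0,-0.012],[0,0,-0.005],[0,0,0],[0,0,-0.001]],"turn":[[0,0,0],[0,0,0],[0,0,0],[0,0,0],[0,0,0],[0,0,0],[0,0,0],[0,0,0]],"jaw":[1,1,1,1,1,1,1,1]}'
python3 -m inch '{"translation":[[0,0,-0.001],[0,0,-0.001],[0,0,-0.001],[0,0,0]],"turn":[[0,0,0],[0,0,0],[0,0,0],[0,0,0]],"jaw":[1,1,1,1]}'
```

```text
time: 5.82
tcp_pos: [0.6063, -0.093, 0.0559]
orientation: [0.438, 3.109, -0.0]
contact_force: [0.0, 0.5, -2.6]
width: 0.0239
grasp_force: 29.9
time: 6.32
tcp_pos: [0.6056, -0.0928, 0.0517]
orientation: [-0.438, -3.111, -0.0]
contact_force: [0.2, 0.3, -1.4]
width: 0.0238
grasp_force: 29.9
```

```bash
python3 -m inch '{"translation":[[0,0,-0.001],[0,0,0],[0,0,0]],"turn":[[0,0,0],[0,0,0],[0,0,0]],"jaw":[1,1,1]}'
```

```text
time: 6.7
tcp_pos: [0.6056, -0.0929, 0.0516]
orientation: [0.438, 3.111, -0.0]
contact_force: [-2.9, 0.3, 5.7]
width: 0.0238
grasp_force: 30.0
```

Contact. Release, rise, and go back for filter_long.

```bash
python3 -m inch '{"translation":[[0,0,0],[0,0,0],[0,0,0],[0,0,0.02],[0,0,0.05],[0,0,0.05],[0,0,0.05],[-0.003,0.02,0]],"turn":[[0,0,0],[0,0,0],[0,0,0],[0,0,0],[0,0,0],[0,0,0],[0,0,0],[0,0,0.009]],"jaw":[0.75,0.42,0.42,0.42,0.42,0.42,0.42,0.42]}'
python3 -m inch '{"translation":[[-0.017,0.045,0],[-0.017,0.045,0],[-0.017,0.045,0],[-0.017,0.045,0],[-0.017,0.045,0],[-0.017,0.045,0],[-0.012,0.03,0],[-0.006,0.0147,0]],"turn":[[0,0,0],[0,0,0],[0,0,0],[0,0,0],[0,0,0],[0,0,0],[0,0,0],[0,0,0]],"jaw":[0.42,0.42,0.42,0.42,0.42,0.42,0.42,0.42]}'
python3 - <<'E'
from h import *
go(.4829,.2418,np.pi/2-.27,.0615)
s=vision.grab_frame("side")["img"][:,:,::-1]; t=vision.grab_frame("top")["img"][:,:,::-1]
cv2.imwrite("pics/m1.png",np.vstack([cv2.resize(s[190:370,120:390],(780,520))]))
E
```

```text
time: 7.7
tcp_pos: [0.6047, -0.074, 0.2253]
orientation: [0.425, 3.103, -0.002]
contact_force: [0.3, 0.0, -1.0]
width: 0.0533
grasp_force: 0.0
time: 8.7
tcp_pos: [0.4812, 0.2434, 0.2198]
orientation: [-0.42, -3.112, 0.001]
contact_force: [-0.3, -0.3, -0.2]
width: 0.0535
grasp_force: 0.0
tcp [0.4812 0.2434 0.2198] shift [ 0.0017 -0.0016 -0.1583]
turn [ 0.0004 -0.0016 -0.0016]
t 8.7 F [-0.3 -0.3 -0.2] w 0.0535 g 0.0
```

View pics/m1.png

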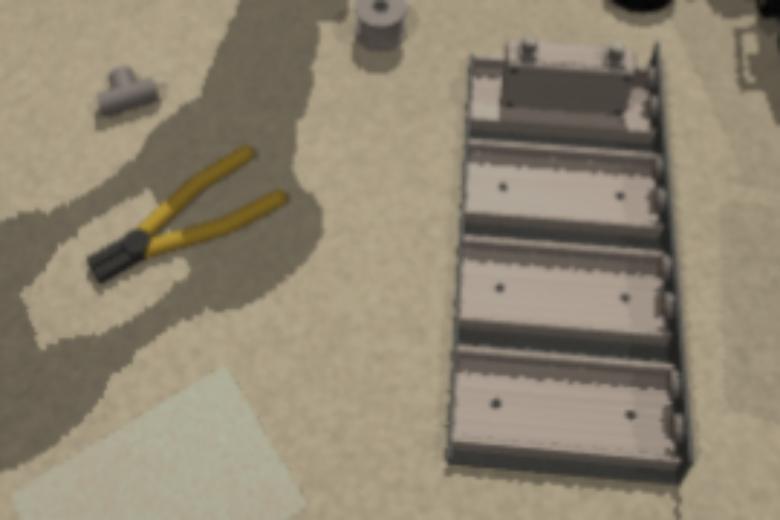

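The view shows filter_thin upright and centred in bay 1, at crop (565,80). Next, grasp filter_long.

```bash
python3 -m inch '{"translation":[[0.0017,-0.0016,-0.03],[0,0,-0.04],[0,0,-0.04],[0,0,-0.028],[0,0,-0.014],[0,0,-0.007],[0,0,0],[0,0,0]],"turn":[[0,0,-0.0015],[0,0,0],[0,0,0],[0,0,0],[0,0,0],[0,0,0],[0,0,0],[0,0,0]],"jaw":[0.42,0.42,0.42,0.42,0.42,0.42,0.42,0.42]}'
python3 -m inch '{"translation":[[0,0,0],[0,0,0],[0,0,0],[0,0,0],[0,0,0],[0,0,0]],"turn":[[0,0,0],[0,0,0],[0,0,0],[0,0,0],[0,0,0],[0,0,0]],"jaw":[0.9,1,1,1,1,1]}'
```

```text
time: 9.8
tcp_pos: [0.4849, 0.2404, 0.0627]
orientation: [0.426, 3.111, 0.001]
contact_force: [1.0, 0.5, -0.3]
width: 0.053
grasp_force: 0.0
time: 10.55
tcp_pos: [0.4844, 0.2404, 0.062]
orientation: [0.426, 3.112, 0.001]
contact_force: [-0.0, -0.5, 4.1]
width: 0.0299
grasp_force: 30.0
```

```bash
python3 -m inch '{"translation":[[0,0,0.01],[0,0,0.02],[0,0,0.03],[0,0,0.04],[0,0,0.04],[0.003,-0.02,0.02],[0.011,-0.04,0],[0.011,-0.045,0]],"turn":[[0,0,0],[0,0,0],[0,0,0],[0,0,0],[0,0,0],[0,0,0],[0,0,0],[0,0,0]],"jaw":[1,1,1,1,1,1,1,1]}'
python3 -m inch '{"translation":[[0.011,-0.045,0],[0.011,-0.045,0],[0.011,-0.045,0],[0.011,-0.045,0],[0.011,-0.045,0],[0.011,-0.045,0],[0.006,-0.022,0],[0.003,-0.012,0]],"turn":[[0,0,-0.008],[0,0,0],[0,0,0],[0,0,0],[0,0,0],[0,0,0],[0,0,0],[0,0,0]],"jaw":[1,1,1,1,1,1,1,1]}'
python3 - <<'E'
from h import *
go(.5819,-.1666,np.pi/2-.278,.0555)
E
```

```text
time: 11.55
tcp_pos: [0.5091, 0.1345, 0.2221]
orientation: [0.424, 3.113, 0.0]
contact_force: [0.5, -0.1, -2.7]
width: 0.0298
grasp_force: 30.0
time: 12.55
tcp_pos: [0.5841, -0.1693, 0.2214]
orientation: [-0.44, -3.11, -0.001]
contact_force: [0.2, 0.7, -3.5]
width: 0.03
grasp_force: 30.0
tcp [ 0.5841 -0.1693  0.2214] shift [-0.0022  0.0027 -0.1659]
turn [-0.0009 -0.001   0.0033]
t 12.55 F [ 0.2  0.7 -3.5] w 0.03 g 30.0
```

```bash
python3 -m inch '{"translation":[[0,0.0012,-0.03],[0,0,-0.04],[0,0,-0.035],[0,0,-0.02],[0,0,-0.01],[0,0,0],[0,0,0]],"turn":[[0,0,0],[0,0,0],[0,0,0],[0,0,0],[0,0,0],[0,0,0],[0,0,0]],"jaw":[1,1,1,1,1,1,1]}'
python3 - <<'E'
from h import *
go(.5843,-.1673,np.pi/2-.278,.0555)
f=[vision.grab_frame(n)["img"][:,:,::-1] for n in("side","top")]
cv2.imwrite("pics/m2.png",np.hstack([cv2.resize(f[0][195:320,260:365],(400,476)),cv2.resize(f[1][105:210,262:350],(399,476))]))
E
```

```text
time: 13.42
tcp_pos: [0.5849, -0.1675, 0.0879]
orientation: [0.438, 3.109, -0.001]
contact_force: [0.1, -0.5, -2.6]
width: 0.0298
grasp_force: 30.0
tcp [ 0.5849 -0.1675  0.0879] shift [-0.0006  0.0002 -0.0324]
turn [0.0006 0.0018 0.002 ]
t 13.425 F [ 0.1 -0.5 -2.6] w 0.0298 g 30.0
```

View pics/m2.png

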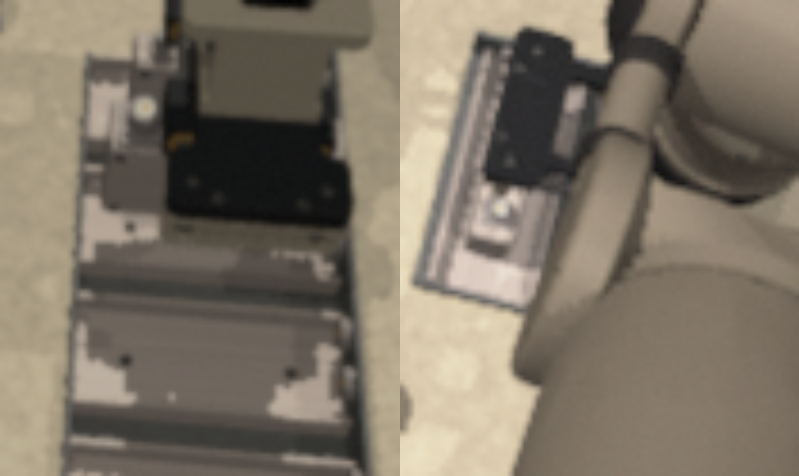

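In the side view filter_long hangs over bay 2, with its near socket at crop (146,108), which is pixel (298.3,223.3). I'll use that to check how it sits along the bay.

Run:
```python
from h import *
f=vision.grab_frame("side"); p=refine(f["img"],(298,223),"b",2)
d=np.array([np.cos(-.278),np.sin(-.278)]);n=np.array([-d[1],d[0]])
for q in (p,(298.0,222.9)):
    X=plane(f,q,.1075); v=X[:2]-[.5843,-.1673]; print(q,X.round(4),"along",(v@d).round(4),"across",(v@n).round(4))
```

```text
[296.49494949 222.58080808] [ 0.5432 -0.1538  0.1075] along -0.0432 across 0.0017
(298.0, 222.9) [ 0.5457 -0.155   0.1075] along -0.0405 across 0.0012
```

The filter sits at -0.5 to -3 mm along the bay, which is within its ±6 mm play. Lowering it.

```bash
python3 -m inch '{"translation":[[0,0,-0.015],[0,0,-0.01],[0,0,-0.004],[0,0,-0.001],[0,0,-0.001],[0,0,-0.001],[0,0,-0.001],[0,0,0]],"turn":[[0,0,0],[0,0,0],[0,0,0],[0,0,0],[0,0,0],[0,0,0],[0,0,0],[0,0,0]],"jaw":[1,1,1,1,1,1,1,1]}'
```

```text
time: 14.58
tcp_pos: [0.5845, -0.1676, 0.0555]
orientation: [0.438, 3.11, -0.001]
contact_force: [-2.8, 1.5, 7.9]
width: 0.0299
grasp_force: 30.0
```

```bash
python3 -m inch '{"translation":[[0,0,0],[0,0,0],[0,0,0],[0,0,0.02],[0,0,0.05],[0,0,0.05],[0,0,0.05],[-0.007,0.02,0]],"turn":[[0,0,0],[0,0,0],[0,0,0],[0,0,0],[0,0,0],[0,0,0],[0,0,0],[0,0,0.009]],"jaw":[0.75,0.42,0.42,0.42,0.42,0.42,0.42,0.42]}'
python3 -m inch '{"translation":[[-0.016,0.045,0],[-0.016,0.045,0],[-0.016,0.045,0],[-0.016,0.045,0],[-0.016,0.045,0],[-0.016,0.045,0],[-0.012,0.031,0],[-0.006,0.0147,0]],"turn":[[0,0,0],[0,0,0],[0,0,0],[0,0,0],[0,0,0],[0,0,0],[0,0,0],[0,0,0]],"jaw":[0.42,0.42,0.42,0.42,0.42,0.42,0.42,0.42]}'
python3 - <<'E'
from h import *
go(.4631,.1681,np.pi/2-.265,.0705)
s=vision.grab_frame("side")["img"][:,:,::-1]
cv2.imwrite("pics/m3.png",cv2.resize(s[80:370,180:390],(570,590)))
E
```

```text
time: 15.58
tcp_pos: [0.5794, -0.1491, 0.2284]
orientation: [0.426, 3.103, -0.004]
contact_force: [-0.4, 1.5, -0.6]
width: 0.0531
grasp_force: 0.0
time: 16.58
tcp_pos: [0.4627, 0.1695, 0.2239]
orientation: [0.422, 3.113, 0.0]
contact_force: [0.3, -0.1, 1.4]
width: 0.0534
grasp_force: 0.0
tcp [0.4627 0.1695 0.2239] shift [ 0.0004 -0.0014 -0.1534]
turn [-0.0002  0.0004  0.0044]
t 16.575 F [ 0.3 -0.1  1.4] w 0.0534 g 0.0
```

View pics/m3.png

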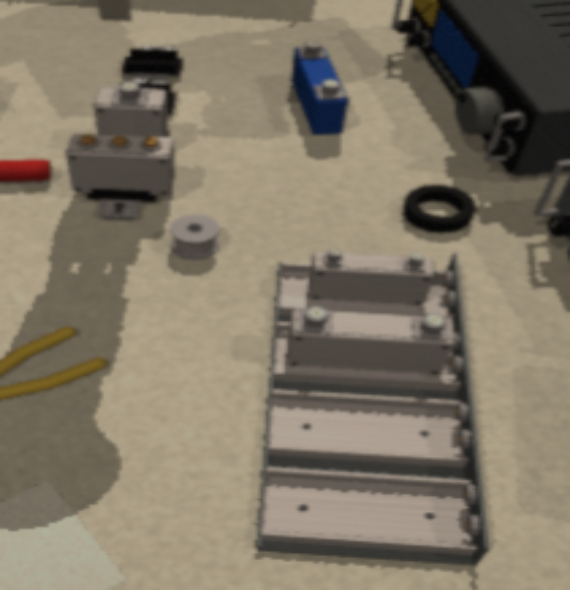

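The picture shows thin and long standing upright in bays 1 and 2, at crop (370,280) and (370,340). Short and helical are still on the rail. Next, filter_short.

```bash
python3 -m inch '{"translation":[[0.0004,-0.0014,-0.03],[0,0,-0.04],[0,0,-0.04],[0,0,-0.023],[0,0,-0.013],[0,0,-0.007],[0,0,0],[0,0,0]],"turn":[[0,0,0],[0,0,0],[0,0,0],[0,0,0],[0,0,0],[0,0,0],[0,0,0],[0,0,0]],"jaw":[0.42,0.42,0.42,0.42,0.42,0.42,0.42,0.42]}'
python3 -m inch '{"translation":[[0,0,0],[0,0,0],[0,0,0],[0,0,0],[0,0,0]],"turn":[[0,0,0],[0,0,0],[0,0,0],[0,0,0],[0,0,0]],"jaw":[0.9,1,1,1,1]}'
```

```text
time: 17.62
tcp_pos: [0.4643, 0.1668, 0.0715]
orientation: [0.425, 3.111, 0.001]
contact_force: [0.4, -0.3, 0.3]
width: 0.0534
grasp_force: 0.0
time: 18.25
tcp_pos: [0.4639, 0.1669, 0.0711]
orientation: [0.425, 3.112, 0.001]
contact_force: [-1.5, -0.4, 5.3]
width: 0.0357
grasp_force: 30.0
```

```bash
python3 -m inch '{"translation":[[0,0,0.01],[0,0,0.02],[0,0,0.03],[0,0,0.04],[0,0,0.04],[0.003,-0.02,0.02],[0.011,-0.04,0],[0.011,-0.045,0]],"turn":[[0,0,0],[0,0,0],[0,0,0],[0,0,0],[0,0,0],[0,0,0],[0,0,0],[0,0,0]],"jaw":[1,1,1,1,1,1,1,1]}'
python3 -m inch '{"translation":[[0.011,-0.045,0],[0.011,-0.045,0],[0.011,-0.045,0],[0.011,-0.045,0],[0.011,-0.045,0],[0.011,-0.045,0],[0.006,-0.022,0],[0.003,-0.012,0]],"turn":[[0,0,-0.01],[0,0,0],[0,0,0],[0,0,0],[0,0,0],[0,0,0],[0,0,0],[0,0,0]],"jaw":[1,1,1,1,1,1,1,1]}'
python3 - <<'E'
from h import *
go(.5634,-.2403,np.pi/2-.278,.064)
E
```

```text
time: 19.25
tcp_pos: [0.4886, 0.0611, 0.2312]
orientation: [0.422, 3.113, 0.0]
contact_force: [1.0, 0.0, -2.2]
width: 0.0357
grasp_force: 30.0
time: 20.25
tcp_pos: [0.5634, -0.2433, 0.2302]
orientation: [-0.442, -3.109, -0.001]
contact_force: [-0.8, 0.7, -2.7]
width: 0.0357
grasp_force: 30.0
tcp [ 0.5634 -0.2433  0.2302] shift [ 0.      0.003  -0.1662]
turn [-0.0008 -0.0012  0.0046]
t 20.25 F [-0.8  0.7 -2.7] w 0.0357 g 30.0
```

Contact is expected at TCP z ≈ 0.0646.

```bash
python3 -m inch '{"translation":[[0,0.002,-0.035],[0,0,-0.045],[0,0,-0.04],[0,0,-0.025],[0,0,-0.01],[0,0,-0.005],[0,0,-0.002],[0,0,0]],"turn":[[0,0,0],[0,0,0],[0,0,0],[0,0,0],[0,0,0],[0,0,0],[0,0,0],[0,0,0]],"jaw":[1,1,1,1,1,1,1,1]}'
python3 -m inch '{"translation":[[0,0,-0.001],[0,0,-0.001],[0,0,-0.001],[0,0,-0.001],[0,0,0]],"turn":[[0,0,0],[0,0,0],[0,0,0],[0,0,0],[0,0,0]],"jaw":[1,1,1,1,1]}'
```

```text
time: 21.25
tcp_pos: [0.5641, -0.2404, 0.0696]
orientation: [0.44, 3.109, -0.001]
contact_force: [0.0, 0.1, -1.7]
width: 0.0358
grasp_force: 30.0
time: 21.88
tcp_pos: [0.5637, -0.2402, 0.0647]
orientation: [0.44, 3.111, 0.0]
contact_force: [-0.2, -0.5, -3.8]
width: 0.0359
grasp_force: 30.0
```

```bash
python3 -m inch '{"translation":[[0,0,-0.001],[0,0,0],[0,0,0]],"turn":[[0,0,0],[0,0,0],[0,0,0]],"jaw":[1,1,1]}'
```

```text
time: 22.25
tcp_pos: [0.5637, -0.2402, 0.0646]
orientation: [0.44, 3.11, -0.0]
contact_force: [-3.1, 1.4, 5.1]
width: 0.0356
grasp_force: 30.0
```

```bash
python3 -m inch '{"translation":[[0,0,0],[0,0,0],[0,0,0],[0,0,0.02],[0,0,0.05],[0,0,0.05],[0,0,0.05],[-0.007,0.02,0]],"turn":[[0,0,0],[0,0,0],[0,0,0],[0,0,0],[0,0,0],[0,0,0],[0,0,0],[0,0,0.008]],"jaw":[0.75,0.42,0.42,0.42,0.42,0.42,0.42,0.42]}'
python3 -m inch '{"translation":[[-0.016,0.045,0],[-0.016,0.045,0],[-0.016,0.045,0],[-0.016,0.045,0],[-0.016,0.045,0],[-0.016,0.045,0],[-0.012,0.031,0],[-0.006,0.0135,0]],"turn":[[0,0,0],[0,0,0],[0,0,0],[0,0,0],[0,0,0],[0,0,0],[0,0,0],[0,0,0]],"jaw":[0.42,0.42,0.42,0.42,0.42,0.42,0.42,0.42]}'
python3 - <<'E'
from h import *
go(.4432,.0945,np.pi/2-.268,.0665)
E
```

```text
time: 23.25
tcp_pos: [0.5586, -0.2219, 0.2383]
orientation: [0.428, 3.103, -0.006]
contact_force: [0.3, 0.1, -0.6]
width: 0.0532
grasp_force: 0.0
time: 24.25
tcp_pos: [0.4421, 0.0955, 0.2339]
orientation: [0.425, 3.112, 0.0]
contact_force: [1.0, 0.1, -0.2]
width: 0.0536
grasp_force: 0.0
tcp [0.4421 0.0955 0.2339] shift [ 0.0011 -0.001  -0.1674]
turn [-0.0001  0.0004  0.0034]
t 24.25 F [ 1.   0.1 -0.2] w 0.0536 g 0.0
```

```bash
python3 -m inch '{"translation":[[0.001,-0.001,-0.035],[0,0,-0.045],[0,0,-0.04],[0,0,-0.028],[0,0,-0.013],[0,0,-0.007],[0,0,0],[0,0,0]],"turn":[[0,0,0],[0,0,0],[0,0,0],[0,0,0],[0,0,0],[0,0,0],[0,0,0],[0,0,0]],"jaw":[0.42,0.42,0.42,0.42,0.42,0.42,0.42,0.42]}'
python3 -m inch '{"translation":[[0,0,0],[0,0,0],[0,0,0],[0,0,0],[0,0,0]],"turn":[[0,0,0],[0,0,0],[0,0,0],[0,0,0],[0,0,0]],"jaw":[0.9,1,1,1,1]}'
```

```text
time: 25.25
tcp_pos: [0.4443, 0.0933, 0.0666]
orientation: [0.428, 3.111, 0.001]
contact_force: [-1.0, 0.1, 1.1]
width: 0.0534
grasp_force: 0.0
time: 25.88
tcp_pos: [0.4439, 0.0933, 0.066]
orientation: [0.428, 3.112, 0.0]
contact_force: [-0.1, -0.6, 5.6]
width: 0.0338
grasp_force: 30.0
```

```bash
python3 -m inch '{"translation":[[0,0,0.01],[0,0,0.02],[0,0,0.03],[0,0,0.04],[0,0,0.04],[0.003,-0.02,0.02],[0.011,-0.04,0],[0.011,-0.045,0]],"turn":[[0,0,0],[0,0,0],[0,0,0],[0,0,0],[0,0,0],[0,0,0],[0,0,0],[0,0,0]],"jaw":[1,1,1,1,1,1,1,1]}'
python3 -m inch '{"translation":[[0.011,-0.045,0],[0.011,-0.045,0],[0.011,-0.045,0],[0.011,-0.045,0],[0.011,-0.045,0],[0.011,-0.045,0],[0.006,-0.022,0],[0.003,-0.012,0]],"turn":[[0,0,-0.01],[0,0,0],[0,0,0],[0,0,0],[0,0,0],[0,0,0],[0,0,0],[0,0,0]],"jaw":[1,1,1,1,1,1,1,1]}'
python3 - <<'E'
from h import *
go(.5423,-.3137,np.pi/2-.278,.060)
E
```

```text
time: 26.88
tcp_pos: [0.4685, -0.0123, 0.2261]
orientation: [-0.426, -3.113, -0.0]
contact_force: [-0.2, 0.5, -4.0]
width: 0.0344
grasp_force: 30.0
time: 27.88
tcp_pos: [0.5433, -0.3166, 0.2249]
orientation: [-0.445, -3.108, -0.002]
contact_force: [-0.2, -0.3, -3.8]
width: 0.0337
grasp_force: 30.0
tcp [ 0.5433 -0.3166  0.2249] shift [-0.001   0.0029 -0.1649]
turn [-0.0013 -0.0016  0.0064]
t 27.875 F [-0.2 -0.3 -3.8] w 0.0337 g 30.0
```

Contact is expected at TCP z ≈ 0.0595.

```bash
python3 -m inch '{"translation":[[-0.001,0.002,-0.035],[0,0,-0.045],[0,0,-0.04],[0,0,-0.025],[0,0,-0.01],[0,0,-0.005],[0,0,-0.001],[0,0,0]],"turn":[[0,0,0.004],[0,0,0],[0,0,0],[0,0,0],[0,0,0],[0,0,0],[0,0,0],[0,0,0]],"jaw":[1,1,1,1,1,1,1,1]}'
python3 -m inch '{"translation":[[0,0,-0.001],[0,0,-0.001],[0,0,-0.001],[0,0,-0.001],[0,0,-0.001],[0,0,0]],"turn":[[0,0,0],[0,0,0],[0,0,0],[0,0,0],[0,0,0],[0,0,0]],"jaw":[1,1,1,1,1,1]}'
```

```text
time: 28.88
tcp_pos: [0.5431, -0.314, 0.0658]
orientation: [0.437, 3.11, -0.001]
contact_force: [0.1, -0.1, -3.8]
width: 0.0341
grasp_force: 30.0
time: 29.62
tcp_pos: [0.5427, -0.3137, 0.0597]
orientation: [-0.437, -3.111, -0.0]
contact_force: [0.8, 0.8, -2.8]
width: 0.0339
grasp_force: 30.0
```

```bash
python3 -m inch '{"translation":[[0,0,-0.001],[0,0,0],[0,0,0]],"turn":[[0,0,0],[0,0,0],[0,0,0]],"jaw":[1,1,1]}'
```

```text
time: 30.0
tcp_pos: [0.5427, -0.3138, 0.0596]
orientation: [0.437, 3.111, -0.0]
contact_force: [-2.9, 1.6, 5.5]
width: 0.0339
grasp_force: 30.0
```

Contact. Release, rise, move aside and check.

```bash
python3 -m inch '{"translation":[[0,0,0],[0,0,0],[0,0,0],[0,0,0.02],[0,0,0.05],[0,0,0.05],[0,0,0.05],[-0.01,0.03,0]],"turn":[[0,0,0],[0,0,0],[0,0,0],[0,0,0],[0,0,0],[0,0,0],[0,0,0],[0,0,0]],"jaw":[0.75,0.42,0.42,0.42,0.42,0.42,0.42,0.42]}'
python3 -m inch '{"translation":[[-0.015,0.05,0],[-0.015,0.05,0],[-0.015,0.05,0],[-0.015,0.05,0],[-0.015,0.05,0],[-0.01,0.05,0],[0,0.04,0],[0,0.02,0]],"turn":[[0,0,0],[0,0,0],[0,0,0],[0,0,0],[0,0,0],[0,0,0],[0,0,0],[0,0,0]],"jaw":[0.42,0.42,0.42,0.42,0.42,0.42,0.42,0.42]}'
python3 - <<'E'
from h import *
f=[vision.grab_frame(n)["img"][:,:,::-1] for n in("side","top")]
cv2.imwrite("pics/m4.png",np.hstack([cv2.resize(f[0][195:365,260:370],(350,541)),cv2.resize(f[1][100:210,258:348+60],(440,541*440//450)) if 0 else cv2.resize(f[1][95:215,255:405],(445,541))]))
E
```

```text
time: 31.0
tcp_pos: [0.5346, -0.2861, 0.2332]
orientation: [0.439, 3.102, -0.008]
contact_force: [-0.1, 1.3, -0.3]
width: 0.0531
grasp_force: 0.0
time: 32.0
tcp_pos: [0.4475, 0.0782, 0.2289]
orientation: [0.434, 3.111, 0.001]
contact_force: [-0.3, -0.7, 0.5]
width: 0.0532
grasp_force: 0.0
```

View pics/m4.png

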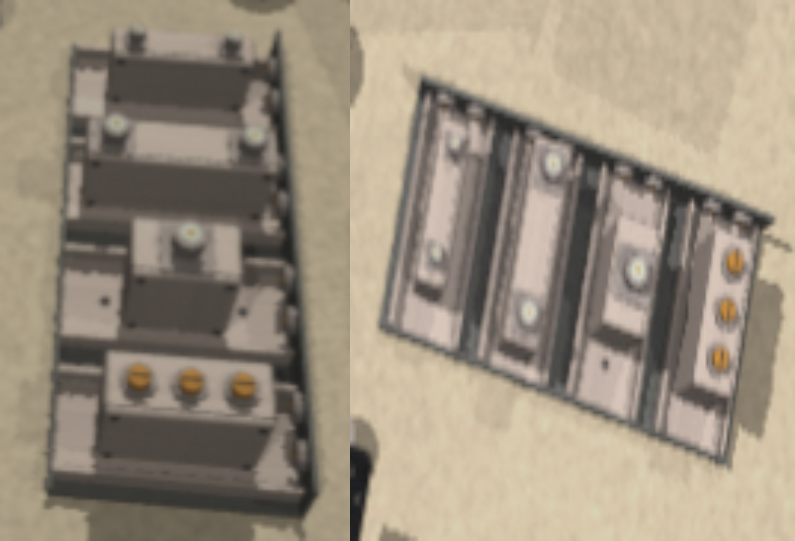

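Both views show thin, long, short and helical upright and centred in bays 1–4. The apparent lean in the top view is perspective. Nothing touches the gripper.

```bash
python3 -c "
from rig import arm
print(arm.sign_off())"
```

```text
the job is handed in; nothing more can be done
None
```

I moved all four filters into the rack in rail order (thin, long, short, helical from the left), and both cameras showed them upright and centred; I handed the job in at about 32 s, and the sign-off returned no verdict.

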